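Line up the washed bottles by size on the bench shelf

ROBOT

A 6-joint arm with a two-finger parallel gripper is mounted at the origin on the work surface. World frame = base frame: x ahead of the robot, y to its left, z up, the work surface at z = 0. Lengths are in m, angles in rad, forces in N, time in s.
With the tool pointing down it reaches from about 0.35 to 0.925 m from the base axis. Payload 6.4 kg.
Tool frame: the origin (TCP) lies on the centre line of the jaws, within the pads' length; the fingertips stand robot.tip_extent ahead of it and the grasp point (between the pads) is the TCP (robot.tip_extent is the distance from the TCP to the fingertips, in m); z points along the fingers, y is the line along which they close (so a half turn about z gives the same grasp; the last joint's range is limited). The gripper opens to 94 mm and grips with 3 to 60 N. Pads are 16 mm wide; open, the fingers measure 119 mm over their backs; the gripper's body (75 mm by 177 mm) begins 78 mm behind the grasp point.
Start: joints at [-1.505, 0.245, 1.558, -0, 1.339, -0.174], TCP at [0.154, -0.631, 0.224] pointing down, gripper open.
Joint ranges: [-3.13, 3.13], [-1.02, 2.26], [0.13, 2.54], [-0.95, 4.09], [0.21, 2.88], [-2.74, 2.74]. Speed limits (rad/s): [2.57, 2.57, 3.14, 3.14, 3.14, 3.14].

INTERFACE

Orientations are given as a unit quaternion [w, x, y, z].
In Python, from workcell import robot, read_camera, order, search_frame, outline_of, tip_of gives the robot as it stands. The module is installed in compiled form; this text tells all that it offers.
- The arm moves only by the tool step_arm, never from a script. Its argument "series" is one flat list of numbers, 7 for each row, row after row: the shift along the tool's x, y, z in units of 50 mm (1.0 is 50 mm), then the turn, a rotation vector about the tool's x, y, z in units of 8 degrees (1.0 is 8 degrees), then the finger opening in mm, from 0 to 94. A call has exactly 10 rows; each row shifts and turns the commanded pose from where the row before left it, along the tool's axes as they then stand; what a row does not reach is not made up. A row lasts 1/8 s, in which the tool goes at most 62.5 mm and 10.7 degrees, less where a joint would pass 70% of its speed; a pose out of reach is approached as far as the arm can. A call is refused whole if a number of a shift passes 1 or a number of a turn 1, either way. A call with a gripper value outside its range is refused whole. The fingers move at their own pace and stop on an object; "force" is the grip in N (left out, the last holds). Time passes only in rows, so rows that do not move let the fingers close, or fill a call up. It gives the time, the measured TCP pose, the force, the opening and the grip force at its end, in the units of the state.
- robot.get_state(): the state, without advancing time (a new reading comes with each control period).
- read_camera(name): name is "scene" or "top"; returns a dict with "pixels" (420x560x3 uint8, red, green, blue), "fov_y" (degrees; the focal length in pixels is half the picture's height over the tangent of half this angle, whatever the lens; pixels are square), "cx", "cy" (the principal point, pixels), "world_from_camera" (4x4, takes a point from camera to world coordinates). Camera axes: x right, y down, z forward; pixel columns grow to the right and rows downward; lengths in m; the calibration is good to about 2 mm. A picture is of the moment at which its call begins. There is no depth.
- order.sign_off(): hands the job in; it is judged then, once.
Trained networks look in a picture, given as the dict that the camera call returned (one of the last four; its "shot" number tells which), for a name from the list of things; names that differ only in an ending like _2 or _b are one class to them, and where a whole thing is asked for, a point or a joint stands for the part that bears it (a point fixed in the world has none). Each returns a list of dicts, best first, with "p" (0 to 1); they miss things now and then, are a little off and sometimes report something else, mostly with a low value. They report only what shows in the picture. A call takes as long as a camera call. They do not tell look-alikes from the thing itself.
- search_frame(target, picture): "position" ([x, y, z] in m, in world coordinates, good to about 4 mm: the middle of the surface that is visible of it).
- outline_of(target, picture): "region" (420x560 bool, what is visible of it).
- tip_of(target, picture): "position" ([x, y, z] in m, in world coordinates, good to about 4 mm: a listed point, or the origin of a listed thing).
The state is a dict: "time": time; "joint_positions": joint angles; "qd": joint speeds; "effort": joint torques, N m; "eef_pos": TCP position; "eef_rot": TCP orientation; "ft_force": force on the tool from outside, world axes, zero at the start; "torque": the same for the moment, N m; "opening": finger opening in m; "gripper_force": force on a finger pad.
Only numpy, scipy, OpenCV 4.12 (cv2) and the standard library are available. Lean on these libraries where they do the work, as an engineer would, in place of code of your own. Each camera call takes 0.05 s, during which the arm holds its last target. There are 200 camera calls.

TASK

Line up the four washed blue-capped bottles from the draining mat on the low white bench shelf in order of size, stepping down from the big bottle that already stands at one end: the largest of the four next to it, the smallest farthest from it, one standing centred on each of the four free black pads. Set each one down gently and upright, never let one drop or tip over, and leave the big bottle and the red-lidded jar standing where they are.

Things in the scene. Friction and masses are not known exactly. Their poses are not given: they have to be found in the camera images.
- b25: 25 ml screw-cap clear glass bottle with round blue cap: body 36 mm in diameter, 74 mm tall overall; the cap is the top 20 mm, 34 mm in diameter, and can be gripped from above. About 50 g, empty. Starts upright on the white ribbed draining mat, whose top is 3 mm above the bench. Origin: centre of its underside; z up along its axis. Its yaw has no meaning.
- b50: 50 ml screw-cap clear glass bottle with round blue cap: body 46 mm in diameter, 91 mm tall overall; the cap is the top 22 mm, 41 mm in diameter, and can be gripped from above. About 80 g, empty. Starts upright on the white ribbed draining mat, whose top is 3 mm above the bench. Origin: centre of its underside; z up along its axis. Its yaw has no meaning.
- b100: 100 ml screw-cap clear glass bottle with round blue cap: body 56 mm in diameter, 105 mm tall overall; the cap is the top 26 mm, 54 mm in diameter, and can be gripped from above. About 130 g, empty. Starts upright on the white ribbed draining mat, whose top is 3 mm above the bench. Origin: centre of its underside; z up along its axis. Its yaw has no meaning.
- b250: 250 ml screw-cap clear glass bottle with round blue cap: body 70 mm in diameter, 143 mm tall overall; the cap is the top 26 mm, 54 mm in diameter, and can be gripped from above. About 230 g, empty. Starts upright on the white ribbed draining mat, whose top is 3 mm above the bench. Origin: centre of its underside; z up along its axis. Its yaw has no meaning.
- b500: 500 ml blue-capped clear glass bottle, 86 mm in diameter, 181 mm tall, already standing on the pad at one end of the shelf (either end), 100 mm from the nearest free pad. It begins the row. Origin: centre of its underside. The shelf is 640 mm long, 130 mm deep, 80 mm high.
- jar: White plastic jar with red lid, 72 mm in diameter, 80 mm tall, standing on the pad at the other end of the shelf. Origin: centre of its underside. Along the shelf's rear (far) edge runs a thin guard wire, 60 mm behind the row, 25 mm above the shelf top.
- pad1: One of four identical free pads: black round rubber inlay, 80 mm in diameter, flush in the top of the low white shelf. Origin: centre of its upper face, where bottles stand, 80 mm above the bench; z up, y along the row, x across the shelf. Pads are 100 mm apart; which place in the row has this name varies between starts.
- pad2: One of four identical free pads: black round rubber inlay, 80 mm in diameter, flush in the top of the low white shelf. Origin: centre of its upper face, where bottles stand, 80 mm above the bench; z up, y along the row, x across the shelf. Pads are 100 mm apart; which place in the row has this name varies between starts.
- pad3: One of four identical free pads: black round rubber inlay, 80 mm in diameter, flush in the top of the low white shelf. Origin: centre of its upper face, where bottles stand, 80 mm above the bench; z up, y along the row, x across the shelf. Pads are 100 mm apart; which place in the row has this name varies between starts.
- pad4: One of four identical free pads: black round rubber inlay, 80 mm in diameter, flush in the top of the low white shelf. Origin: centre of its upper face, where bottles stand, 80 mm above the bench; z up, y along the row, x across the shelf. Pads are 100 mm apart; which place in the row has this name varies between starts.
There are look-alikes about, which are no part of the job. What is shaped like the b50 but pink or yellow is not meant.

How it is judged:
At the end, for the whole second after the job is handed in: 250, 100, 50 and 25 ml bottles stand upright (0.1 rad), released and at rest on the shelf, each within 12 mm of a pad centre, 100, 200, 300 and 400 mm (within 40) from the 500 ml bottle in that order; 500 ml bottle and jar within 15 mm of their start ((horizontal distance between b250 and pad1 below 0.012 m or horizontal distance between b250 and pad2 below 0.012 m or horizontal distance between b250 and pad3 below 0.012 m or horizontal distance between b250 and pad4 below 0.012 m) and horizontal distance between b250 and b500 between 0.06 and 0.14 m and height (world z) of b250 between 0.075 and 0.086 m and angle between each of b250, b100, b50, b25, b500, jar's own z axis and vertical below 0.1 rad and linear speed of each of b250, b100, b50, b25, b500, jar below 0.02 m/s and angular speed of each of b250, b100, b50, b25 below 0.2 rad/s and (horizontal distance between b100 and pad1 below 0.012 m or horizontal distance between b100 and pad2 below 0.012 m or horizontal distance between b100 and pad3 below 0.012 m or horizontal distance between b100 and pad4 below 0.012 m) and horizontal distance between b100 and b500 between 0.16 and 0.24 m and height (world z) of b100 between 0.075 and 0.086 m and (horizontal distance between b50 and pad1 below 0.012 m or horizontal distance between b50 and pad2 below 0.012 m or horizontal distance between b50 and pad3 below 0.012 m or horizontal distance between b50 and pad4 below 0.012 m) and horizontal distance between b50 and b500 between 0.26 and 0.34 m and height (world z) of b50 between 0.075 and 0.086 m and (horizontal distance between b25 and pad1 below 0.012 m or horizontal distance between b25 and pad2 below 0.012 m or horizontal distance between b25 and pad3 below 0.012 m or horizontal distance between b25 and pad4 below 0.012 m) and horizontal distance between b25 and b500 between 0.36 and 0.44 m and height (world z) of b25 between 0.075 and 0.086 m and distance of each of b500, jar from where it was at the start of the episode below 0.015 m); the robot touches nothing.
It fails at once if the 500 ml bottle is pushed more than 20 mm or tipped (distance of b500 from where it was at the start of the episode above 0.02 m or angle between b500's own z axis and vertical above 0.3 rad).
It fails at once if the jar is pushed more than 20 mm or tipped (distance of jar from where it was at the start of the episode above 0.02 m or angle between jar's own z axis and vertical above 0.3 rad).
It fails at once if one of the four bottles tips over (angle between any of b25, b50, b100, b250's own z axis and vertical above 0.6 rad).
It fails at once if one of the four bottles is dropped (falls free by more than about 13 mm) ((linear speed of b25 above 0.5 m/s and contact force between the fingers and b25 below 0.3 N) or (linear speed of b50 above 0.5 m/s and contact force between the fingers and b50 below 0.3 N) or (linear speed of b100 above 0.5 m/s and contact force between the fingers and b100 below 0.3 N) or (linear speed of b250 above 0.5 m/s and contact force between the fingers and b250 below 0.3 N)).
It also fails if it takes over 118 s, if anything falls off the work surface, if the arm or the gripper's body presses on something with over 40 N, if the wrist force passes 120 N, or if a joint passes its speed limit or range.

## Working session

There is one attempt and no reset: what is moved stays moved. The work goes in short steps, Python scripts to look and compute and a tool call to move; the robot and the scene stay as the last step left them, time stands still between calls to the robot, and variables do not carry over. Pictures are saved under pics/ and viewed, at most 14 in all, crops included, and the job is handed in when it is done.

Besides the shell and the picture viewer there is one more tool, called after "Request:" as name(argument=value, ...) on one line, values as JSON. step_arm: Moves the arm, as the interface text tells. Its arguments: {"type":"object","properties":{"series":{"type":"array"},"force":{"type":"number"}},"required":["series"]}

```bash
mkdir -p pics; cat > h.py <<'E'
import numpy as np, cv2
from workcell import robot, read_camera, order, search_frame, outline_of, tip_of
def save(c,n): cv2.imwrite(f'pics/{n}.png',cv2.cvtColor(c['pixels'],cv2.COLOR_RGB2BGR))
def ray(c,u,v,z):
    f=210/np.tan(np.radians(c['fov_y'])/2); T=np.array(c['world_from_camera'])
    d=T[:3,:3]@np.array([(u-c['cx'])/f,(v-c['cy'])/f,1]); o=T[:3,3]
    return o+d*(z-o[2])/d[2]
def proj(c,p):
    f=210/np.tan(np.radians(c['fov_y'])/2); T=np.linalg.inv(np.array(c['world_from_camera']))
    q=T[:3,:3]@np.array(p)+T[:3,3]; return q[0]/q[2]*f+c['cx'],q[1]/q[2]*f+c['cy']
E
python3 - <<'E'
from h import *
np.set_printoptions(precision=4,suppress=True)
s=robot.get_state(); print(s['time'],s['eef_pos'],s['eef_rot'],robot.tip_extent)
for n in ['top','scene']:
    c=read_camera(n); save(c,n+'0'); print(n,c['fov_y'],np.array(c['world_from_camera']))
    for t in ['b25','b50','b100','b250','b500','jar','pad1']:
        print(t,[(np.round(d['position'],4),round(d['p'],2),np.round(proj(c,d['position']))) for d in tip_of(t,c)])
E
```

```text
0.0 [ 0.1543 -0.6308  0.2234] [-0.0009  0.9928  0.1196  0.    ] 0.019
top 43.91704946592775 [[ 0.0081 -0.999   0.045   0.3545]
 [-1.     -0.008   0.0033 -0.0042]
 [-0.0029 -0.0451 -0.999   1.476 ]
 [ 0.      0.      0.      1.    ]]
b25 [(array([0.6287, 0.2897, 0.0796]), 0.94, array([168., 129.])), (array([0.424 , 0.2865, 0.0063]), 0.91, array([173., 206.])), (array([ 0.1753,  0.2939, -0.0006]), 0.88, array([169., 294.])), (array([0.3033, 0.1539, 0.0037]), 0.84, array([219., 249.])), (array([0.4186, 0.1287, 0.0016]), 0.82, array([229., 208.])), (array([ 0.4436, -0.0557,  0.0007]), 0.56, array([294., 200.]))]
b50 [(array([0.6287, 0.2897, 0.0796]), 0.94, array([168., 129.])), (array([0.424 , 0.2865, 0.0063]), 0.91, array([173., 206.])), (array([ 0.1753,  0.2939, -0.0006]), 0.88, array([169., 294.])), (array([0.3033, 0.1539, 0.0037]), 0.84, array([219., 249.])), (array([0.4186, 0.1287, 0.0016]), 0.82, array([229., 208.])), (array([ 0.4436, -0.0557,  0.0007]), 0.56, array([294., 200.]))]
b100 [(array([0.6287, 0.2897, 0.0796]), 0.94, array([168., 129.])), (array([0.424 , 0.2865, 0.0063]),
[... 3330 characters left out ...]
ray([0.6299, 0.2901, 0.0826]), 0.93, array([286., 343.])), (array([ 0.4455, -0.0538,  0.0034]), 0.9, array([264., 229.])), (array([0.4201, 0.1242, 0.0042]), 0.76, array([313., 267.])), (array([0.3019, 0.1605, 0.004 ]), 0.75, array([357., 255.])), (array([0.173 , 0.2919, 0.002 ]), 0.73, array([428., 264.])), (array([ 0.4429, -0.2603, -0.0005]), 0.55, array([225., 186.]))]
jar [(array([0.645 , 0.0901, 0.0818]), 0.22, array([229., 284.]))]
pad1 [(array([ 0.6524, -0.0061,  0.0783]), 0.96, array([205., 259.])), (array([ 0.6536, -0.1092,  0.0777]), 0.86, array([183., 233.])), (array([0.6446, 0.0912, 0.0822]), 0.84, array([229., 284.])), (array([0.6385, 0.1869, 0.0818]), 0.67, array([255., 312.]))]
```

View pics/top0.png

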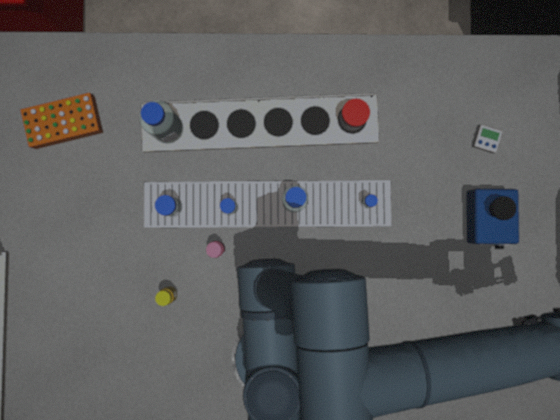

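View pics/scene0.png

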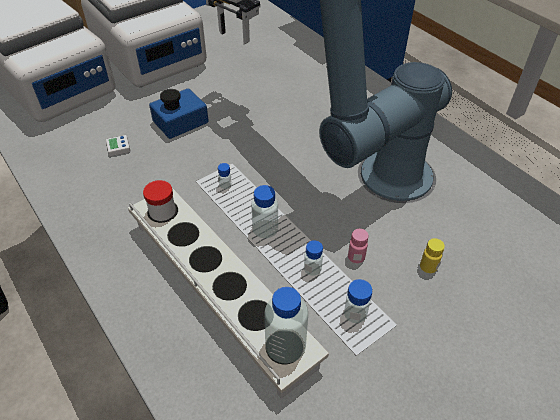

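The top view shows, on the mat from left to right, b100 (166,205), b50 (228,206), b250 (295,197) and b25 (371,201). The b500 is at the left end (155,115) and the jar at the right end (355,112), and the pink and yellow look-alikes stand in front of the mat. The scene view agrees. Next I'll refine the positions from the blue caps and the black pads.

```bash
cat >> h.py <<'E'
from scipy.optimize import fsolve
B={'b25':(.034,.020,.074),'b50':(.041,.022,.091),'b100':(.054,.026,.105),'b250':(.054,.026,.143)}
def blue(c):
    h=cv2.cvtColor(c['pixels'],cv2.COLOR_RGB2HSV); m=cv2.inRange(h,(105,130,50),(125,255,255))
    return cv2.connectedComponentsWithStats(m)
def sil(c,x,y,z0,z1,r):
    a=np.linspace(0,2*np.pi,40); P=[proj(c,(x+r*np.cos(t),y+r*np.sin(t),z)) for z in (z0,z1) for t in a]
    H=cv2.convexHull(np.float32(P)); M=cv2.moments(H); return np.array([M['m10']/M['m00'],M['m01']/M['m00'],M['m00']])
def cap(c,n,g,base):
    d,k,h=B[n]; z1=base+h; L=blue(c); q=sil(c,*g,z1-k,z1,d/2)
    i=min([i for i in range(1,L[0]) if L[2][i,4]>25],key=lambda i:np.hypot(*(L[3][i]-q[:2])))
    s=fsolve(lambda p:sil(c,*p,z1-k,z1,d/2)[:2]-L[3][i],g); return s,L[2][i,4],q[2],np.hypot(*(L[3][i]-q[:2]))
E
python3 - <<'E'
from h import *
np.set_printoptions(precision=4,suppress=True)
G={'b25':(.443,-.260),'b50':(.419,.127),'b100':(.422,.287),'b250':(.4445,-.055)}
P=[(.6385,.187),(.6445,.092),(.651,-.005),(.653,-.1095)]
for n in ['top','scene']:
    c=read_camera(n)
    for b in G: print(n,b,cap(c,b,G[b],.003))
    m=(c['pixels'].max(2)<55).astype('uint8'); L=cv2.connectedComponentsWithStats(m)
    for g in P:
        q=sil(c,*g,.08,.0801,.04); i=min([i for i in range(1,L[0]) if L[2][i,4]>200],key=lambda i:np.hypot(*(L[3][i]-q[:2])))
        print(n,'pad',fsolve(lambda p:sil(c,*p,.08,.0801,.04)[:2]-L[3][i],g),L[2][i,4],q[2])
E
```

```text
top b25 (array([ 0.441 , -0.2609]), np.int32(114), np.float64(140.90190213895403), np.float64(0.8063390476308515))
top b50 (array([0.4235, 0.1252]), np.int32(169), np.float64(196.36079552513547), np.float64(1.8146167600602152))
top b100 (array([0.423 , 0.2897]), np.int32(306), np.float64(365.80336609249935), np.float64(1.0654251700582855))
top b250 (array([ 0.4446, -0.0551]), np.int32(312), np.float64(357.8619623633567), np.float64(0.05717823614195399))
top pad [0.6416 0.1917] 566 679.4176512153354
top pad [0.6462 0.0919] 570 679.4452762350556
top pad [ 0.651  -0.0081] 573 679.4716313075041
top pad [ 0.6558 -0.108 ] 572 679.849174175295
scene b25 (array([ 0.4419, -0.2572]), np.int32(134), np.float64(140.17382328014355), np.float64(0.9538427206041017))
scene b50 (array([0.4233, 0.1273]), np.int32(257), np.float64(267.72124722227454), np.float64(1.5949619690475507))
scene b100 (array([0.4227, 0.2907]), np.int32(507), np.float64(532.6442647790536), np.float64(1.5188765652430696))
scene b250 (array([ 0.4443, -0.0523]), np.int32(396), np.float64(407.4476347101154), np.float64(0.9050849686071827))Traceback (most recent call last):
  File "<stdin>", line 11, in <module>
    res = _root_hybr(_wrapped_func, x0, args, jac=fprime, **options)
    retval = _minpack._hybrd(func, x0, args, 1, xtol, maxfev,
                             ml, mu, epsfcn, factor, diag)
    return func(*fargs)
  File "<stdin>", line 11, in <lambda>
  File "h.py", line 18, in sil
    H=cv2.convexHull(np.float32(P)); M=cv2.moments(H); return np.array([M['m10']/M['m00'],M['m01']/M['m00'],M['m00']])
                                                                        ~~~~~~~~^~~~~~~~~
ZeroDivisionError: float division by zero
```

Request:
step_arm(series=[0,0,-0.8,0,0,-0.954,94,0,0,0,0,0,-0.954,94,0,0,0,0,0,-0.954,94,0,0,0,0,0,-0.954,94,0,0,0,0,0,-0.954,94,0,0,0,0,0,-0.954,94,0,0,0,0,0,-0.954,94,0,0,0,0,0,-0.954,94,0,0,0,0,0,-0.954,94,0,0,0,0,0,-0.954,94], force=20)

```text
time: 2.15
eef_pos: [0.1544, -0.6314, 0.2645]
eef_rot: [-0.0, 0.705, 0.709, -0.0]
ft_force: [1.3, 0.5, 0.3]
opening: 0.0942
gripper_force: 0.0
```

Request:
step_arm(series=[0.4,0.2,0,0,0,0,94,0.7,0.35,0,0,0,0,94,0.9,0.45,0,0,0,0,94,0.9,0.45,0,0,0,0,94,0.9,0.45,0,0,0,0,94,0.9,0.45,0,0,0,0,94,0.9,0.45,0,0,0,0,94,0.9,0.45,0,0,0,0,94,0.9,0.45,0,0,0,0,94,0.9,0.45,0,0,0,0,94])

```text
time: 3.4
eef_pos: [0.362, -0.2147, 0.2648]
eef_rot: [0.001, 0.707, 0.707, 0.0]
ft_force: [0.6, -0.8, -0.4]
opening: 0.0939
gripper_force: 0.0
```

Request:
step_arm(series=[0.9,0.45,0,0,0,0,94,0.9,0.45,0,0,0,0,94,0.7,0.35,0,0,0,0,94,0.5,0.25,0,0,0,0,94,0.26,0.15,0,0,0,0,94,0,0,0.4,0,0,0,94,0,0,0.4,0,0,0,94,0,0,0.4,0,0,0,94,0,0,0.3,0,0,0,94,0,0,0,0,0,0,94])

```text
time: 4.65
eef_pos: [0.4431, -0.0531, 0.1884]
eef_rot: [-0.001, 0.707, 0.707, -0.0]
ft_force: [0.4, 0.0, 0.2]
opening: 0.094
gripper_force: 0.0
```

Request:
step_arm(series=[0,0.03,0.3,0,0,0,94,0,0,0.3,0,0,0,94,0,0,0.25,0,0,0,85,0,0,0.12,0,0,0,75,0,0,0,0,0,0,66,0,0,0,0,0,0,60,0,0,0,0,0,0,56,0,0,0,0,0,0,52,0,0,0,0,0,0,48,0,0,0,0,0,0,45], force=20)

```text
time: 5.9
eef_pos: [0.4453, -0.0532, 0.1413]
eef_rot: [0.0, 0.707, 0.708, -0.0]
ft_force: [-2.1, 1.1, 4.2]
opening: 0.0538
gripper_force: 20.0
```

Request:
step_arm(series=[0,0,-0.1,0,0,0,45,0,0,-0.25,0,0,0,45,0,0,-0.4,0,0,0,45,0,0,-0.4,0,0,0,45,0,0,-0.4,0,0,0,45,0,0,-0.4,0,0,0,45,0,0,-0.25,0,0,0,45,0,0,-0.1,0,0,0,45,0.1,0.08,0,0,0,0,45,0.2,0.16,0,0,0,0,45])

```text
time: 7.15
eef_pos: [0.4573, -0.0376, 0.2551]
eef_rot: [-0.001, 0.707, 0.707, -0.0]
ft_force: [0.1, -0.5, -1.9]
opening: 0.0535
gripper_force: 19.9
```

Request:
step_arm(series=[0.4,0.32,0,0,0,0,45,0.6,0.48,0,0,0,0,45,0.7,0.56,0,0,0,0,45,0.7,0.56,0,0,0,0,45,0.7,0.56,0,0,0,0,45,0.6,0.48,0,0,0,0,45,0.45,0.37,0,0,0,0,45,0.3,0.24,0,0,0,0,45,0.15,0.12,0,0,0,0,45,0,0,0,0,0,0,45])

```text
time: 8.4
eef_pos: [0.6414, 0.1927, 0.255]
eef_rot: [-0.0, 0.706, 0.708, -0.001]
ft_force: [-0.4, 0.3, -2.1]
opening: 0.0539
gripper_force: 19.9
```

Request:
step_arm(series=[0,0,0.15,0,0,0,45,0,0,0.2,0,0,0,45,0,0,0.15,0,0,0,45,0,0,0.1,0,0,0,45,0,0,0.06,0,0,0,45,0,0,0.03,0,0,0,45,0,0,0.02,0,0,0,45,0,0,0,0,0,0,45,0,0,0,0,0,0,45,0,0,0,0,0,0,45])

```text
time: 9.65
eef_pos: [0.6416, 0.1921, 0.2206]
eef_rot: [0.0, 0.707, 0.707, 0.0]
ft_force: [-0.1, 0.1, -2.2]
opening: 0.054
gripper_force: 19.9
```

Request:
step_arm(series=[0,0,0.02,0,0,0,45,0,0,0.02,0,0,0,45,0,0,0.02,0,0,0,45,0,0,0,0,0,0,45,0,0,0,0,0,0,45,0,0,0,0,0,0,45,0,0,0,0,0,0,45,0,0,0,0,0,0,45,0,0,0,0,0,0,45,0,0,0,0,0,0,45])

```text
time: 10.9
eef_pos: [0.6416, 0.1922, 0.2183]
eef_rot: [0.0, 0.707, 0.708, 0.0]
ft_force: [-2.3, -0.7, 4.9]
opening: 0.0538
gripper_force: 20.0
```

Request:
step_arm(series=[0,0,0,0,0,0,56,0,0,0,0,0,0,60,0,0,0,0,0,0,66,0,0,0,0,0,0,70,0,0,0,0,0,0,70,0,0,-0.2,0,0,0,70,0,0,-0.4,0,0,0,70,0,0,-0.5,0,0,0,80,0,0,-0.4,0,0,0,94,0,0,-0.14,0,0,0,94])

```text
time: 12.15
eef_pos: [0.6423, 0.1922, 0.3023]
eef_rot: [0.001, 0.707, 0.708, 0.002]
ft_force: [-0.4, 0.1, 0.1]
opening: 0.0931
gripper_force: 0.0
```

```bash
python3 - <<'E'
from h import *
print(robot.get_state()['eef_pos'])
for n in ['scene','top']:
    c=read_camera(n); save(c,n+'1'); print(cap(c,'b250',(.6416,.192),.08))
E
```

```text
[0.64228905 0.19221662 0.30233173]
(array([0.64014149, 0.19235417]), np.int32(609), np.float64(652.1486485851929), np.float64(0.7297539918881217))
(array([0.65985764, 0.29501874]), np.int32(61), np.float64(438.6111140610301), np.float64(42.527062761515296))
```

Request:
step_arm(series=[0,-0.3,0,0,0,0,94,0,-0.6,0,0,0,0,94,0.3,-0.8,0,0,0,0,94,0.4,-0.8,0,0,0,0,94,0.5,-0.8,0,0,0,0,94,0.4,-0.6,0,0,0,0,94,0.25,-0.35,0,0,0,0,94,0.1,-0.14,0,0,0,0,94,0,0,0.3,0,0,0,94,0,0,0.5,0,0,0,94])

```text
time: 13.5
eef_pos: [0.423, 0.289, 0.2587]
eef_rot: [0.0, 0.707, 0.707, 0.0]
ft_force: [0.3, -0.1, -0.8]
opening: 0.0941
gripper_force: 0.0
```

Request:
step_arm(series=[0,0,0.6,0,0,0,94,0,0,0.6,0,0,0,94,0,0,0.4,0,0,0,94,0,0,0.2,0,0,0,94,0,0,0,0,0,0,94,0,0,0,0,0,0,94,0,0,0,0,0,0,94,0,0,0,0,0,0,94,0,0,0,0,0,0,94,0,0,0,0,0,0,94])

```text
time: 14.75
eef_pos: [0.4219, 0.2894, 0.1696]
eef_rot: [0.0, 0.707, 0.707, 0.0]
ft_force: [-0.1, -0.5, 0.2]
opening: 0.0944
gripper_force: 0.0
```

Down from 0.1696 to 0.103, which is 1.33 units, then grip.

Request:
step_arm(series=[0,0.02,0.4,0,0,0,94,0,0,0.4,0,0,0,94,0,0,0.3,0,0,0,85,0,0,0.15,0,0,0,75,0,0,0.08,0,0,0,66,0,0,0,0,0,0,60,0,0,0,0,0,0,56,0,0,0,0,0,0,52,0,0,0,0,0,0,48,0,0,0,0,0,0,45])

```text
time: 16.0
eef_pos: [0.4231, 0.2895, 0.1034]
eef_rot: [0.0, 0.707, 0.707, 0.0]
ft_force: [-1.5, -0.3, 4.0]
opening: 0.0536
gripper_force: 20.0
```

Request:
step_arm(series=[0,0,-0.1,0,0,0,45,0,0,-0.3,0,0,0,45,0,0,-0.4,0,0,0,45,0,0,-0.45,0,0,0,45,0,0,-0.45,0,0,0,45,0,0,-0.4,0,0,0,45,0,0,-0.25,0,0,0,45,0,0,-0.1,0,0,0,45,-0.2,0,0,0,0,0,45,-0.4,0,0,0,0,0,45])

```text
time: 17.25
eef_pos: [0.4224, 0.2587, 0.2244]
eef_rot: [-0.0, 0.706, 0.708, -0.001]
ft_force: [-0.2, -0.8, -1.3]
opening: 0.0536
gripper_force: 19.9
```

Request:
step_arm(series=[-0.6,0,0,0,0,0,45,-0.7,0.1,0,0,0,0,45,-0.7,0.2,0,0,0,0,45,-0.6,0.4,0,0,0,0,45,-0.4,0.5,0,0,0,0,45,-0.24,0.6,0,0,0,0,45,-0.1,0.6,0,0,0,0,45,0,0.6,0,0,0,0,45,0,0.5,0,0,0,0,45,0,0.4,0,0,0,0,45])

```text
time: 18.5
eef_pos: [0.6182, 0.0918, 0.2239]
eef_rot: [-0.001, 0.707, 0.707, -0.001]
ft_force: [-0.1, 0.2, -1.3]
opening: 0.054
gripper_force: 19.9
```

Request:
step_arm(series=[0,0.3,0,0,0,0,45,0,0.2,0,0,0,0,45,0,0.06,0,0,0,0,45,0,0,0.15,0,0,0,45,0,0,0.2,0,0,0,45,0,0,0.2,0,0,0,45,0,0,0.14,0,0,0,45,0,0,0.1,0,0,0,45,0,0,0.04,0,0,0,45,0,0,0,0,0,0,45])

```text
time: 19.75
eef_pos: [0.6462, 0.0926, 0.184]
eef_rot: [0.0, 0.707, 0.707, 0.0]
ft_force: [0.1, 0.5, -1.8]
opening: 0.0539
gripper_force: 19.9
```

Request:
step_arm(series=[0,0,0.02,0,0,0,45,0,0,0.02,0,0,0,45,0,0,0.02,0,0,0,45,0,0,0.015,0,0,0,45,0,0,0,0,0,0,45,0,0,0,0,0,0,45,0,0,0,0,0,0,45,0,0,0,0,0,0,45,0,0,0,0,0,0,45,0,0,0,0,0,0,45])

```text
time: 21.0
eef_pos: [0.6462, 0.0926, 0.1805]
eef_rot: [0.0, 0.707, 0.707, 0.0]
ft_force: [-1.9, -0.0, 2.8]
opening: 0.0535
gripper_force: 20.0
```

Request:
step_arm(series=[0,0,0,0,0,0,56,0,0,0,0,0,0,60,0,0,0,0,0,0,66,0,0,0,0,0,0,70,0,0,0,0,0,0,70,0,0,-0.2,0,0,0,70,0,0,-0.4,0,0,0,70,0,0,-0.5,0,0,0,75,0,0,-0.4,0,0,0,80,0,0,-0.14,0,0,0,80])

```text
time: 22.25
eef_pos: [0.647, 0.0926, 0.265]
eef_rot: [0.001, 0.707, 0.707, 0.001]
ft_force: [0.0, 0.8, -1.1]
opening: 0.0801
gripper_force: 0.0
```

Request:
step_arm(series=[0,-0.3,0,0,0,0,80,0,-0.6,0,0,0,0,80,0.1,-0.8,0,0,0,0,80,0.2,-0.8,0,0,0,0,80,0.2,-0.8,0,0,0,0,80,0.1,-0.6,0,0,0,0,80,0.07,-0.36,0.3,0,0,0,80,0,-0.2,0.6,0,0,0,80,0,0,0.6,0,0,0,80,0,0,0.4,0,0,0,80])

```text
time: 23.5
eef_pos: [0.422, 0.1258, 0.1655]
eef_rot: [-0.001, 0.707, 0.707, -0.001]
ft_force: [0.3, -0.3, 0.4]
opening: 0.0796
gripper_force: 0.0
```

```bash
python3 - <<'E'
from h import *
print(robot.get_state()['eef_pos'])
c=read_camera('scene'); print(cap(c,'b250',(.6416,.192),.08)[0],cap(c,'b100',(.6462,.0925),.08)[0])
E
```

```text
[0.4219874  0.12583235 0.16553598]
[0.63998164 0.19195171] [0.64626475 0.09359683]h.py:22: RuntimeWarning: The iteration is not making good progress, as measured by the 
 improvement from the last ten iterations.
  s=fsolve(lambda p:sil(c,*p,z1-k,z1,d/2)[:2]-L[3][i],g); return s,L[2][i,4],q[2],np.hypot(*(L[3][i]-q[:2]))
```

Request:
step_arm(series=[0,0.03,0.4,0,0,0,80,0,0,0.4,0,0,0,80,0,0,0.35,0,0,0,75,0,0,0.17,0,0,0,65,0,0,0.08,0,0,0,56,0,0,0,0,0,0,50,0,0,0,0,0,0,46,0,0,0,0,0,0,42,0,0,0,0,0,0,38,0,0,0,0,0,0,33], force=15)

```text
time: 24.8
eef_pos: [0.4248, 0.1259, 0.0975]
eef_rot: [0.0, 0.707, 0.707, 0.0]
ft_force: [-0.7, 0.2, 2.8]
opening: 0.0406
gripper_force: 15.0
```

Request:
step_arm(series=[0,0,-0.1,0,0,0,33,0,0,-0.25,0,0,0,33,0,0,-0.4,0,0,0,33,0,0,-0.45,0,0,0,33,0,0,-0.45,0,0,0,33,0,0,-0.4,0,0,0,33,0,0,-0.25,0,0,0,33,0,0,-0.1,0,0,0,33,-0.1,0,0,0,0,0,33,-0.25,0.1,0,0,0,0,33])

```text
time: 26.05
eef_pos: [0.4292, 0.108, 0.2164]
eef_rot: [-0.0, 0.706, 0.708, -0.001]
ft_force: [-0.1, 0.1, -1.0]
opening: 0.0405
gripper_force: 14.9
```

Request:
step_arm(series=[-0.4,0.2,0,0,0,0,33,-0.5,0.4,0,0,0,0,33,-0.5,0.5,0,0,0,0,33,-0.4,0.6,0,0,0,0,33,-0.3,0.6,0,0,0,0,33,-0.15,0.6,0,0,0,0,33,-0.07,0.6,0,0,0,0,33,0,0.45,0,0,0,0,33,0,0.3,0,0,0,0,33,0,0.12,0,0,0,0,33])

```text
time: 27.3
eef_pos: [0.6485, -0.0084, 0.2159]
eef_rot: [-0.001, 0.707, 0.707, -0.001]
ft_force: [-0.4, -0.5, -1.8]
opening: 0.0412
gripper_force: 14.9
```

Request:
step_arm(series=[0,0.05,0,0,0,0,33,0,0,0.1,0,0,0,33,0,0,0.2,0,0,0,33,0,0,0.2,0,0,0,33,0,0,0.15,0,0,0,33,0,0,0.1,0,0,0,33,0,0,0.04,0,0,0,33,0,0,0,0,0,0,33,0,0,0,0,0,0,33,0,0,0,0,0,0,33])

```text
time: 28.55
eef_pos: [0.6509, -0.0074, 0.1781]
eef_rot: [0.0, 0.707, 0.707, 0.0]
ft_force: [0.8, 0.9, -0.5]
opening: 0.0405
gripper_force: 14.9
```

Request:
step_arm(series=[0,0,0.02,0,0,0,33,0,0,0.02,0,0,0,33,0,0,0.02,0,0,0,33,0,0,0.015,0,0,0,33,0,0,0,0,0,0,33,0,0,0,0,0,0,33,0,0,0,0,0,0,33,0,0,0,0,0,0,33,0,0,0,0,0,0,33,0,0,0,0,0,0,33])

```text
time: 29.8
eef_pos: [0.6508, -0.0075, 0.1745]
eef_rot: [0.0, 0.707, 0.707, 0.0]
ft_force: [-2.5, 0.4, 5.1]
opening: 0.0409
gripper_force: 15.0
```

Request:
step_arm(series=[0,0,0,0,0,0,43,0,0,0,0,0,0,47,0,0,0,0,0,0,52,0,0,0,0,0,0,56,0,0,0,0,0,0,56,0,0,-0.2,0,0,0,56,0,0,-0.4,0,0,0,60,0,0,-0.4,0,0,0,75,-0.1,-0.15,-0.2,0,0,0,80,-0.4,-0.4,0,0,0,0,80])

```text
time: 31.05
eef_pos: [0.6236, -0.0325, 0.236]
eef_rot: [0.001, 0.706, 0.708, 0.001]
ft_force: [0.4, -0.3, -0.5]
opening: 0.0797
gripper_force: 0.0
```

Request:
step_arm(series=[-0.65,-0.6,0,0,0,0,80,-0.8,-0.65,0,0,0,0,80,-0.8,-0.65,0,0,0,0,80,-0.8,-0.65,0,0,0,0,80,-0.65,-0.5,0,0,0,0,80,-0.5,-0.4,0,0,0,0,80,-0.33,-0.19,0.2,0,0,0,80,0,0,0.5,0,0,0,80,0,0,0.6,0,0,0,80,0,0,0.4,0,0,0,80])

```text
time: 32.3
eef_pos: [0.4408, -0.2583, 0.1469]
eef_rot: [-0.001, 0.707, 0.708, 0.0]
ft_force: [-0.8, -0.2, 0.4]
opening: 0.0798
gripper_force: 0.0
```

```bash
python3 - <<'E'
from h import *
print(robot.get_state()['eef_pos'])
c=read_camera('scene'); print(cap(c,'b100',(.6462,.0925),.08)[0],cap(c,'b50',(.651,-.0075),.08)[0])
E
```

```text
[ 0.4408455  -0.25833808  0.14689629]
[0.64624411 0.09365049] [ 0.64954698 -0.00520809]
```

Request:
step_arm(series=[0,0,0.4,0,0,0,80,0,0,0.4,0,0,0,75,0,0,0.3,0,0,0,65,0,0,0.16,0,0,0,56,0,0,0.08,0,0,0,48,0,0,0.02,0,0,0,43,0,0,0,0,0,0,39,0,0,0,0,0,0,35,0,0,0,0,0,0,31,0,0,0,0,0,0,27], force=12)

```text
time: 33.6
eef_pos: [0.4417, -0.2593, 0.0813]
eef_rot: [0.0, 0.707, 0.707, -0.0]
ft_force: [-1.7, -0.9, 1.5]
opening: 0.0342
gripper_force: 12.0
```

Request:
step_arm(series=[0,0,-0.1,0,0,0,27,0,0,-0.25,0,0,0,27,0,0,-0.4,0,0,0,27,0,0,-0.45,0,0,0,27,0,0,-0.45,0,0,0,27,0,0,-0.4,0,0,0,27,0,0,-0.25,0,0,0,27,0.1,0,-0.1,0,0,0,27,0.3,0,0,0,0,0,27,0.5,0.1,0,0,0,0,27])

```text
time: 34.85
eef_pos: [0.4458, -0.2128, 0.2]
eef_rot: [-0.001, 0.707, 0.707, -0.0]
ft_force: [0.3, -1.0, -0.4]
opening: 0.0336
gripper_force: 12.0
```

Request:
step_arm(series=[0.6,0.2,0,0,0,0,27,0.6,0.3,0,0,0,0,27,0.5,0.4,0,0,0,0,27,0.3,0.5,0,0,0,0,27,0.14,0.6,0,0,0,0,27,0,0.6,0,0,0,0,27,0,0.6,0,0,0,0,27,0,0.5,0,0,0,0,27,0,0.3,0,0,0,0,27,0,0.13,0,0,0,0,27])

```text
time: 36.1
eef_pos: [0.6526, -0.1057, 0.1996]
eef_rot: [-0.001, 0.706, 0.708, -0.0]
ft_force: [-0.3, -0.8, -0.4]
opening: 0.0336
gripper_force: 12.0
```

Request:
step_arm(series=[0,0.05,0,0,0,0,27,0,0,0.1,0,0,0,27,0,0,0.2,0,0,0,27,0,0,0.2,0,0,0,27,0,0,0.15,0,0,0,27,0,0,0.1,0,0,0,27,0,0,0.04,0,0,0,27,0,0,0,0,0,0,27,0,0,0,0,0,0,27,0,0,0,0,0,0,27])

```text
time: 37.35
eef_pos: [0.6555, -0.107, 0.1618]
eef_rot: [0.0, 0.707, 0.707, 0.0]
ft_force: [0.3, 0.0, -1.1]
opening: 0.0338
gripper_force: 12.0
```

Request:
step_arm(series=[0,0,0.02,0,0,0,27,0,0,0.02,0,0,0,27,0,0,0.02,0,0,0,27,0,0,0.015,0,0,0,27,0,0,0,0,0,0,27,0,0,0,0,0,0,27,0,0,0,0,0,0,27,0,0,0,0,0,0,27,0,0,0,0,0,0,27,0,0,0,0,0,0,27])

```text
time: 38.6
eef_pos: [0.6555, -0.107, 0.1583]
eef_rot: [0.0, 0.707, 0.707, 0.0]
ft_force: [-2.3, -0.2, 5.0]
opening: 0.0337
gripper_force: 12.0
```

Contact made. Release, rise and back off toward the robot.

Request:
step_arm(series=[0,0,0,0,0,0,36,0,0,0,0,0,0,40,0,0,0,0,0,0,45,0,0,0,0,0,0,50,0,0,0,0,0,0,50,0,0,-0.2,0,0,0,50,0,0,-0.4,0,0,0,50,0,0,-0.6,0,0,0,50,0,0,-0.6,0,0,0,50,0,0,-0.3,0,0,0,50])

```text
time: 39.85
eef_pos: [0.6564, -0.1072, 0.2667]
eef_rot: [0.002, 0.707, 0.707, 0.001]
ft_force: [0.2, -0.2, -1.2]
opening: 0.0499
gripper_force: 0.0
```

Request:
step_arm(series=[0,-0.3,0,0,0,0,50,0,-0.6,0,0,0,0,50,-0.2,-0.8,0,0,0,0,50,-0.4,-0.8,0,0,0,0,50,-0.4,-0.8,0,0,0,0,50,-0.4,-0.6,0,0,0,0,50,-0.4,-0.3,0,0,0,0,50,-0.2,-0.1,0,0,0,0,50,0,0,0,0,0,0,50,0,0,0,0,0,0,50])

```text
time: 41.1
eef_pos: [0.4409, -0.2067, 0.2627]
eef_rot: [-0.0, 0.706, 0.708, 0.0]
ft_force: [0.5, -0.0, -0.4]
opening: 0.0499
gripper_force: 0.0
```

```bash
python3 - <<'E'
from h import *
G={'b250':(.6416,.192),'b100':(.6462,.0925),'b50':(.651,-.0075),'b25':(.6555,-.107)}
for n in ['scene','top']:
    c=read_camera(n); save(c,n+'9'); print(n,[cap(c,b,G[b],.08)[0].round(4) for b in G])
E
```

```text
scene [array([0.6401, 0.1919]), array([0.6462, 0.0936]), array([ 0.6497, -0.0053]), array([ 0.6556, -0.1052])]
top [array([0.6406, 0.191 ]), array([0.646 , 0.0922]), array([ 0.65 , -0.008]), array([ 0.6564, -0.109 ])]
```

View pics/scene9.png

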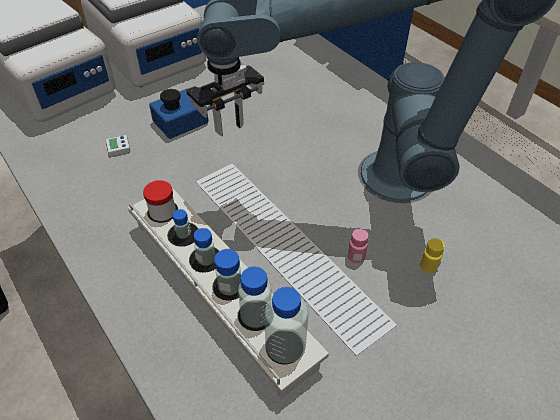

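The picture shows the row upright and in order: b500 (286,325), b250 (255,297), b100 (228,272), b50 (203,246), b25 (181,225). The jar at (158,200) hasn't moved, and the gripper is clear of everything.

```bash
python3 -c "
from workcell import order
print(order.sign_off())"
```

```text
the job is handed in; nothing more can be done
None
```

The four bottles stand upright on the free pads in order of size (250, 100, 50, 25 ml from the 500 ml bottle). Both cameras put each within about 3 mm of its pad centre, the big bottle and jar look unmoved in the final picture, and I handed the job in at about 41 s; the sign-off returned no verdict.

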